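# Unlock a specimen dish without rolling the marble

### The job

The swallowed marble that has just been retrieved lies loose in the steel specimen dish, which is bayonet-locked in its white base by a spring. Take the dish by its handle, press it down against the spring until you feel it bottom and turn it a quarter turn anticlockwise (seen from above) until it comes up against the stop, without forcing it; then lift it straight up, keep it level with the marble resting in its middle, and finish while holding it still about 10 cm above where it sat. Leave the forceps, the gauze pack and the tape roll where they lie.

Things in the scene. Friction and masses are not known exactly. Their poses are not given: they have to be found in the camera images.
- base: White round locking base, 160 mm across its foot, fixed to the table. Origin at the centre of its underside, on the turning axis, z up. A sprung pad inside pushes the dish up by about 4 N more than its weight, 0.9 N more per mm pressed (about 10 N in the hand at the bottom). A red dot on the foot's top on the +x side marks locked.
- base_collar (a point): Centre of the collar's top face, 31 mm above the table. Collar 131 mm across, opening 96 mm. Inside is a steel ledge with three lock recesses, three slots and three hard stops. Turning the dish anticlockwise from above by 91 degrees from locked brings it to the stops with its lugs in the slots; there it lifts straight out. Play in the slots: 6 degrees back from the stop; radial play 3 mm.
- base_open (a point): Green dot on the foot's top, outside the collar on the base's +y side, 72 mm from the axis, 12 mm above the table: the red dot on the dish's strap stands over this side when the dish is unlocked.
- dish: Round steel dish, loose, 126 mm across, 0.24 to 0.35 kg, locked in the base at the start with its x axis along the base's x (within 2 degrees). Origin at the centre of its underside, z up: 20.5 mm above the table when locked, 14 mm when pressed to the bottom. Its three lugs sit in recesses 4 mm deep: it neither turns nor lifts until pressed down over 4 mm; at 6.5 mm it bottoms hard.
- dish_grip (a point): Centre of the handle's black flat-sided grip, on the dish's axis 85 mm above its underside: 46 mm long along the dish's x, 14 mm thick along y, 22 mm high along z. Pinch it from above across y. A steel strap 14 mm wide arches from it to the rim on the +x and -x sides, with a red dot on the +x side; the rim is 41 mm above the underside.
- dish_hollow (a point): Middle of the dish's hollow, 22 mm above its underside. The hollow is flat to 5 mm from the axis, then rises at 5 degrees (to 20 mm), 15 degrees (to 38 mm) and 32 degrees to the rim.
- marble: Blue glass marble with pale swirls, 20 mm across, 10 g, loose in the hollow. Origin at its centre, 10 mm above the hollow's middle when it rests there.
- forceps: steel dressing forceps 18x141x10 mm (long axis y) lying beside the base; origin at the centre of the underside
- gauze_pack: sealed paper gauze pack 58x59x12 mm beside the base; origin at the centre of the underside
- tape_roll: roll of white paper tape lying flat, 58 mm across, 26 mm high, beside the base; origin at the centre of the underside

How it is judged:
On the way, in this order (a step that is already met when the one before it is completed fails the run):
1. the dish is pressed down out of its lock recesses, not yet turned (z of dish in the frame of base below 0.0168 m and angle between the x axis of dish and the x axis of base, either way round below 0.3 rad), for 0.1 s.
2. the dish is turned a quarter turn, up to its stop, still sitting in the base (angle between the x axis of dish and the x axis of base, either way round above 1.47 rad and z of dish in the frame of base below 0.026 m), for 0.1 s.
At the end, for the whole second after the job is handed in: The dish is held by the fingers, free of the base, its underside at least 9 cm above the table and its axis within 5 cm of the base's, level within 0.1 rad and still, with the marble at rest in the hollow within 15 mm of the dish's axis (z of dish in the frame of base above 0.09 m and horizontal distance between dish and base below 0.05 m and angle between dish's own z axis and vertical below 0.1 rad and horizontal distance between marble and dish below 0.015 m and z of marble in the frame of dish between 0.028 and 0.036 m and contact force between the fingers and dish above 1 N and contact force between dish and base below 0.1 N and linear speed of dish below 0.03 m/s and linear speed of marble below 0.04 m/s); the arm keeps its last pose, push and grip.
It fails at once if the marble rolled more than 20 mm from the dish's axis or left the dish (distance between marble and dish above 0.0387 m).
It fails at once if the dish was tilted more than 0.2 rad (angle between dish's own z axis and vertical above 0.2 rad).
It fails at once if the dish was forced in its base (over 80 N) (contact force between dish and base above 80 N).
It fails at once if the forceps, gauze pack or tape roll was moved more than 2 cm (distance of any of forceps, gauze_pack, tape_roll from where it was at the start of the episode above 0.02 m).
It also fails if it takes over 42 s, if anything falls off the work surface, if the arm or the gripper's body presses on something with over 40 N, if the wrist force passes 120 N, or if a joint passes its speed limit or range.

### The arm

A 6-joint arm with a two-finger parallel gripper is mounted at the origin on the work surface; the furniture and walls round the work are solid. World frame = base frame: x ahead of the robot, y to its left, z up, the work surface at z = 0. Lengths are in m, angles in rad, forces in N, time in s.
With the tool pointing down it reaches from about 0.25 to 0.725 m from the base axis. Payload 4 kg.
Tool frame: the origin (TCP) lies on the centre line of the jaws, within the pads' length; the fingertips stand 22 mm ahead of it and the grasp point (between the pads) lies 3 mm ahead of it; z points along the fingers, y is the line along which they close (so a half turn about z gives the same grasp; the last joint's range is limited). The gripper opens to 85 mm and grips with 20 to 120 N. Pads are 22 mm wide; open, the fingers measure 114 mm over their backs; the gripper's body (76 mm by 85 mm) begins 54 mm behind the grasp point. The pads swing forward as they close: fully open they stand 13 mm farther back than shut.
Start: joints at [-1.254, 0.241, 0.005, 1.335, 0, 1.571], TCP at [0.156, -0.475, 0.218] pointing down, gripper open.
Joint ranges: [-2.72, 2.72], [-1.05, 1.87], [-1.09, 1.28], [-1.99, 2.15], [-1.42, 1.44], [-3.14, 3.14]. Speed limits (rad/s): [2.79, 2.79, 3.14, 3.14, 3.14, 3.14].

### API

Orientations are given as a unit quaternion [x, y, z, w].
In Python, from workcell import bot gives the robot as it stands.
- The arm moves only by the shell command python3 -m inch 'ROWS'. ROWS is JSON, one flat list of numbers, 7 for each row, row after row: the shift along the world's x, y, z in mm, then the turn, a rotation vector about the world's x, y, z in rad, then the opening in per cent of the stroke, from 0 (shut) to 100 (fully open). A call has 1 to 8 rows; each row is the pose to reach, as a shift and turn from the pose commanded when the call began; what a row does not reach only later rows make up. A row lasts 1/12 s, in which the tool goes at most 41.7 mm and 7.16 degrees, less where a joint would pass 70% of its speed; a pose out of reach is approached as far as the arm can. A call with a gripper value outside its range is refused whole. The fingers move at their own pace and stop on an object; the grip force is fixed at half the most. Time passes only in rows, so rows that repeat a pose let the fingers close. It gives the time, the measured TCP pose, the force, the opening and the grip force at its end, in the units of the state.
- bot.get_obs(): the state, without advancing time (a new reading comes with each control period).
- bot.camera(name): name is "scene" or "top" or "wrist"; returns the picture (480x640x3 uint8, blue, green, red); there is no depth.
- bot.camera_info(name): a dict with "intrinsics" (3x3 intrinsics, pixels), "camera_from_world" (4x4, takes a point from world to camera coordinates); the wrist camera has in their place "hand_eye" (4x4, takes a point from camera to tool coordinates, whose origin is the TCP and whose axes are the flange's). Camera axes: x right, y down, z forward; pixel columns grow to the right and rows downward; lengths in m; the calibration is good to about 2 mm. The wrist camera is an equidistant fisheye: a pixel r from the principal point sees the ray r / f radians off the axis. A picture is of the moment at which its call begins: read the wrist's pose just before it. camera_info takes no time and is no camera call.
- bot.job_done(): hands the job in; it is judged then, once.
Trained networks look in the newest picture that a camera, given by its name, has taken for a name from the list of things; names that differ only in an ending like _2 or _b are one class to them, and where a whole thing is asked for, a point or a joint stands for the part that bears it (a point fixed in the world has none). Each returns a list of dicts, best first, with "confidence" (0 to 1); they miss things now and then, are a little off and sometimes report something else, mostly with a low value. They report only what shows in the picture. A call takes as long as a camera call.
- bot.silhouettes(camera, target): "mask" (480x640 bool, what is visible of it) and "uv" ([column, row] in pixels, amid what is visible of it).
- bot.spot_point(camera, target): "uv" ([column, row] in pixels: a listed point, or the origin of a listed thing).
The state is a dict: "clock": time; "joint_pos": joint angles; "joint_vel": joint speeds; "tau": joint torques, N m; "eef_pos": TCP position; "tool_rot": TCP orientation; "ft_force": force on the tool from outside, world axes, zero at the start; "ft_torque": the same for the moment, N m; "grip_width": finger opening in m; "grasp_force": force on a finger pad.
Only numpy, scipy, OpenCV 4.12 (cv2) and the standard library are available. Lean on these libraries where they do the work, as an engineer would, in place of code of your own. Each camera call takes 0.05 s, during which the arm holds its last target. There are 200 camera calls.

## Working session

There is one attempt and no reset: what is moved stays moved. The work goes in short steps, Python scripts to look and compute and a shell command to move; the robot and the scene stay as the last step left them, time stands still between calls to the robot, and variables do not carry over. Pictures are saved under pics/ and viewed, at most 10 in all, crops included, and the job is handed in when it is done.

```bash
mkdir -p pics; ls; cat > h.py <<'E'
import numpy as np,cv2
from workcell import bot
from scipy.spatial.transform import Rotation as R
def ray(cam,uv):
    i=bot.camera_info(cam);K=np.array(i["intrinsics"]);T=np.array(i["camera_from_world"])
    d=np.linalg.inv(K)@[uv[0],uv[1],1];Rm=T[:3,:3]
    return -Rm.T@T[:3,3],Rm.T@d
def atz(cam,uv,z):
    o,d=ray(cam,uv);return o+d*(z-o[2])/d[2]
def tri(a,b):
    A=np.zeros((3,3));v=np.zeros(3)
    for o,d in (a,b):
        d=d/np.linalg.norm(d);P=np.eye(3)-np.outer(d,d);A+=P;v+=P@o
    return np.linalg.solve(A,v)
E
python3 - <<'E'
from h import *
np.set_printoptions(precision=4,suppress=True)
ims=[]
for c in("scene","top"):
    im=bot.camera(c);cv2.imwrite(f"pics/{c}1.png",im)
    for n,z in(("base_collar",.031),("base_open",.012),("dish_grip",.1055),("dish_hollow",.0425),("marble",.0525),("base",0),("dish",.0205),("forceps",0),("gauze_pack",0),("tape_roll",0)):
        for r in bot.spot_point(c,n)[:2]: print(c,n,round(r["confidence"],2),np.array(r["uv"]),atz(c,r["uv"],z)[:2])
o=bot.get_obs();print(o)
E
```

```text
pics
scene base_collar 0.62 [281.  300.8] [ 0.4603 -0.076 ]
scene base_collar 0.56 [279.  282.1] [ 0.4418 -0.034 ]
scene dish_grip 0.98 [277. 260.] [ 0.4528 -0.0636]
scene dish_hollow 0.69 [278.9 288.2] [ 0.4516 -0.0601]
scene marble 0.66 [278.2 285.4] [ 0.4523 -0.0642]
scene base 0.94 [280.9 307.8] [ 0.4538 -0.062 ]
scene base 0.27 [280.8 301.4] [ 0.4485 -0.0475]
scene dish 0.72 [277.7 301.2] [ 0.4513 -0.0682]
scene forceps 0.95 [266.2 372.5] [ 0.4779 -0.1947]
scene forceps 0.67 [283.5 310.3] [ 0.46   -0.0664]
scene gauze_pack 0.47 [272.3 258.3] [0.3937 0.0586]
scene gauze_pack 0.35 [277.1 302.6] [ 0.4434 -0.052 ]
scene tape_roll 0.58 [331.9 267.9] [0.5101 0.0627]
top base_open 0.6 [344.9 295.3] [ 0.4406 -0.0008]
top dish_hollow 0.74 [380.1 282. ] [ 0.4614 -0.0607]
top marble 0.46 [381.1 281.4] [ 0.4619 -0.0618]
top dish 0.72 [380.4 282.9] [ 0.461  -0.0625]
top forceps 0.81 [456.2 269. ] [ 0.4847 -0.1974]
top gauze_pack 0.76 [314.5 318.2] [0.4014 0.0533]
top gauze_pack 0.66 [382.7 282.7] [ 0.4623 -0.0678]
top tape_roll 0.85 [308.8 256.3] [0.511  0.0625]
{'clock': 1.1, 'joint_pos': array([-1.254 ,  0.2406,  0.005 ,  1.3352,  0.    ,  1.5708]), 'joint_vel': array([ 0.0007,  0.0006, -0.0011, -0.0006, -0.0003, -0.0011]), 'tau': array([ -0.0002, -37.2219,  25.2696,   0.0011,   0.0002,   0.    ]), 'eef_pos': array([ 0.1558, -0.4751,  0.2182]), 'tool_rot': array([ 0.9875,  0.1577,  0.    , -0.    ]), 'ft_force': array([-0.5744, -0.0149, -0.0694]), 'ft_torque': array([0.0001, 0.0202, 0.0023]), 'grasp_force': 0.0, 'grip_width': 0.08549121076662519}
```

```bash
python3 - <<'E'
import cv2,numpy as np
a=cv2.imread('pics/top1.png')[200:360,260:500];b=cv2.imread('pics/scene1.png')[210:400,180:380]
a=cv2.resize(a,None,fx=2.4,fy=2.4,interpolation=cv2.INTER_CUBIC);a=cv2.resize(a,(400,267)) if 0 else a
b=cv2.resize(b,None,fx=1.1,fy=1.1)
c=np.zeros((600,580,3),np.uint8);c[:384,:576]=a;c[385:385+209,:220]=b;cv2.imwrite('pics/c1.png',c)
E
```

```text
(no output)
```

View pics/c1.png

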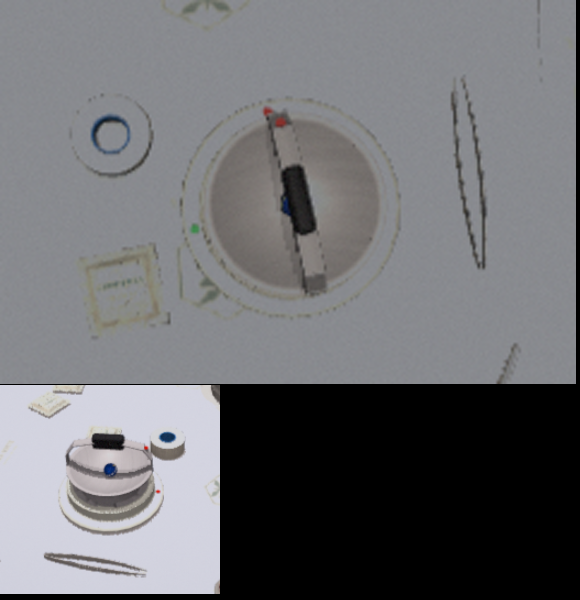

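The crop shows the dish in the base (top-view grip near pixel (384,283), foot red dot near (372,246), green near (341,295)), yawed about 15° anticlockwise; forceps lie to the right, tape roll and gauze to the left. I'll measure the dots and grip.

```bash
python3 - <<'E'
from h import *
np.set_printoptions(precision=4,suppress=True)
im=cv2.imread('pics/top1.png').astype(int);b,g,r=im[...,0],im[...,1],im[...,2]
def blobs(m,nm,c,z,win):
    mm=np.zeros_like(m);x0,x1,y0,y1=win;mm[y0:y1,x0:x1]=m[y0:y1,x0:x1]
    n,l,s,ce=cv2.connectedComponentsWithStats(mm.astype(np.uint8))
    for k in range(1,n):
        if s[k,4]>=3: print(nm,s[k,4],ce[k],[atz(c,ce[k],zz)[:2] for zz in z])
W=(330,430,235,335)
blobs((r>g+50)&(r>b+50),'red',"top",(.012,.09,.0655),W)
blobs((g>r+40)&(g>b+25),'green',"top",(.012,),W)
m=(im.max(2)<45);blobs(m,'grip',"top",(.1165,),W)
ys,xs=np.nonzero(m[260:310,370:400]);P=np.array([atz("top",(x+370,y+260),.1165)[:2] for x,y in zip(xs,ys)])
w,v=np.linalg.eigh(np.cov(P.T));print('axis',np.degrees(np.arctan2(v[1,1],v[0,1])),P.min(0),P.max(0))
s=cv2.imread('pics/scene1.png').astype(int)
b,g,r=s[...,0],s[...,1],s[...,2]
blobs((r>g+50)&(r>b+50),'sred',"scene",(.012,.0655),(220,350,230,350))
blobs(s.max(2)<50,'sgrip',"scene",(.1055,.11),(240,320,245,275))
for c in("scene","top"):
  print(c, ray(c,(320,240))[0])
for n in("dish_hollow","dish"): pass
def t(a,b2): return tri(ray("scene",a),ray("top",b2))
print(t((278.9,288.2),(380.1,282)))
E
```

```text
red 6 [370.6667 245.8333] [array([ 0.5268, -0.0474]), array([ 0.5179, -0.0439]), array([ 0.5207, -0.045 ])]
red 11 [376.4545 250.3636] [array([ 0.5186, -0.0574]), array([ 0.5104, -0.0531]), array([ 0.5129, -0.0545])]
green 7 [340.7143 295.    ] [array([0.4412, 0.0065])]
grip 244 [383.8033 283.1598] [array([ 0.4557, -0.062 ])]
axis -169.1271191763547 [ 0.434  -0.0714] [ 0.4779 -0.0514]
sred 11 [312.3636 266.9091] [array([0.4784, 0.0418]), array([ 0.4969, -0.019 ])]
sred 9 [323.4444 306.3333] [array([ 0.5252, -0.0506]), array([ 0.5394, -0.1029])]
sgrip 350 [277.6771 260.8914] [array([ 0.4545, -0.0654]), array([ 0.4566, -0.0705])]
scene [ 0.6813 -0.6259  0.6004]
top [ 0.41   -0.0011  1.0415]
[ 0.4572 -0.0622  0.0464]
```

```bash
python3 -m inch '[40,55,5,0,0,-0.02,60, 75,103,10,0,0,-0.04,60, 110,151,15,0,0,-0.06,60, 150,206,15,0,0,-0.08,60, 180,247,15,0,0,-0.1,60, 210,288,15,0,0,-0.127,60, 240,330,15,0,0,-0.127,60, 255,350,15,0,0,-0.127,60]' && python3 -m inch '[0,0,0,0,0,0,60]'; python3 - <<'E'
from h import *
o=bot.get_obs();print(o['eef_pos'],R.from_quat(o['tool_rot']).as_matrix(),o['joint_pos'])
E
```

```text
clock: 1.77
eef_pos: [0.3525, -0.2043, 0.2327]
tool_rot: [0.996, 0.094, 0.0, 0.0]
ft_force: [1.1, -0.7, 0.2]
grip_width: 0.051
grasp_force: 0.0
clock: 1.85
eef_pos: [0.3554, -0.2004, 0.2326]
tool_rot: [0.995, 0.1, 0.001, -0.001]
ft_force: [1.3, -0.9, 0.5]
grip_width: 0.0513
grasp_force: 0.0
[ 0.35544075 -0.20043402  0.23263216] [[ 0.97990287  0.19945758  0.00265459]
 [ 0.19945226 -0.97990521  0.00214072]
 [ 0.00302823 -0.00156824 -0.99999419]] [-0.51591522  0.05048888 -0.18290755  1.33614689  0.00317169  2.42487719]
```

```bash
python3 -m inch '[25,35,0,0,0,0,60, 50,70,-5,0,0,0,60, 75,103,-15,0,0,0,60, 100,137,-25,0,0,0,60, 100,137,-40,0,0,0,60, 100,137,-40,0,0,0,60, 100,137,-40,0,0,0,60]' ; python3 - <<'E'
from h import *
np.set_printoptions(precision=4,suppress=True)
o=bot.get_obs();im=bot.camera("wrist");cv2.imwrite("pics/w1.png",im)
i=bot.camera_info("wrist");K=np.array(i["intrinsics"]);H=np.array(i["hand_eye"]);Rm=R.from_quat(o['tool_rot']).as_matrix()
print(o['eef_pos'],o['joint_pos'],Rm[:,0])
def wz(uv,z):
    p=np.array([(uv[0]-K[0,2])/K[0,0],(uv[1]-K[1,2])/K[1,1]]);th=np.hypot(*p)
    d=np.r_[p/th*np.sin(th),np.cos(th)] if th else np.array([0,0,1.])
    c=o['eef_pos']+Rm@H[:3,3];d=Rm@H[:3,:3]@d;return (c+d*(z-c[2])/d[2])[:2]
for n,z in(("dish_grip",.1055),("dish_hollow",.0425),("marble",.0525),("base_collar",.031),("base_open",.012),("dish",.0205)):
    for r in bot.spot_point("wrist",n)[:1]: print(n,round(r["confidence"],2),np.array(r["uv"]),wz(r["uv"],z))
E
```

```text
clock: 2.43
eef_pos: [0.4507, -0.069, 0.1915]
tool_rot: [0.995, 0.095, -0.002, -0.0]
ft_force: [-0.4, -0.5, 1.0]
grip_width: 0.0513
grasp_force: 0.0
[ 0.4507 -0.069   0.1915] [-0.1515  0.1706 -0.1541  1.2492 -0.0006  2.7992] [ 0.9818  0.1897 -0.0032]
dish_grip 0.83 [317.4 227.9] [ 0.4561 -0.0657]
dish_hollow 0.84 [316.9 203.4] [ 0.4584 -0.0642]
marble 0.44 [316.3 206.7] [ 0.4579 -0.0639]
base_open 0.64 [241.  199.4] [0.442  0.0055]
dish 0.59 [317.1 201.3] [ 0.4553 -0.0647]
```

View pics/w1.png

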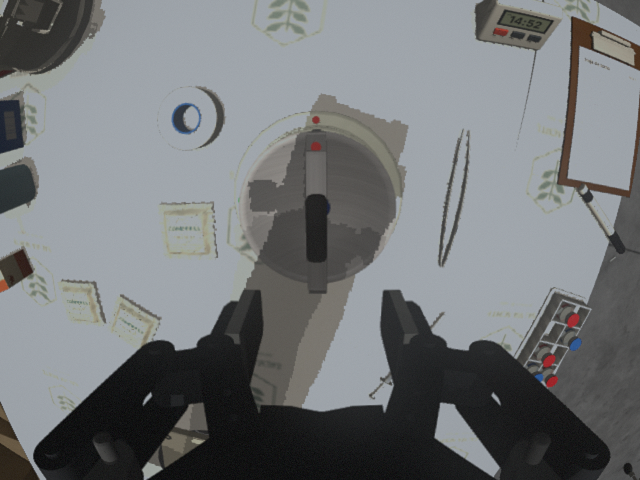

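The wrist view shows the strap parallel to the jaws (grip at (317,228), dots at (316,120) and (316,146)), so yaw is right; a small shift, then I descend.

```bash
python3 -m inch '[4,3,-20,0,0,0,60, 5,5,-45,0,0,0,60, 5,5,-65,0,0,0,60, 5,5,-78,0,0,0,60, 5,5,-82,0,0,0,60, 5,5,-82,0,0,0,60, 5,5,-82,0,0,0,60]'; python3 - <<'E'
from h import *
o=bot.get_obs();print(o['eef_pos'],o['tool_rot'],o['ft_force']);cv2.imwrite("pics/w2.png",bot.camera("wrist"))
E
```

```text
clock: 3.37
eef_pos: [0.4572, -0.0644, 0.111]
tool_rot: [0.996, 0.094, 0.0, 0.0]
ft_force: [0.6, 0.1, 0.1]
grip_width: 0.0512
grasp_force: 0.0
[ 0.4571756  -0.06438174  0.11104605] [9.95526658e-01 9.44797246e-02 4.90915564e-04 1.17481448e-04] [0.57061825 0.09440349 0.08888152]
```

View pics/w2.png

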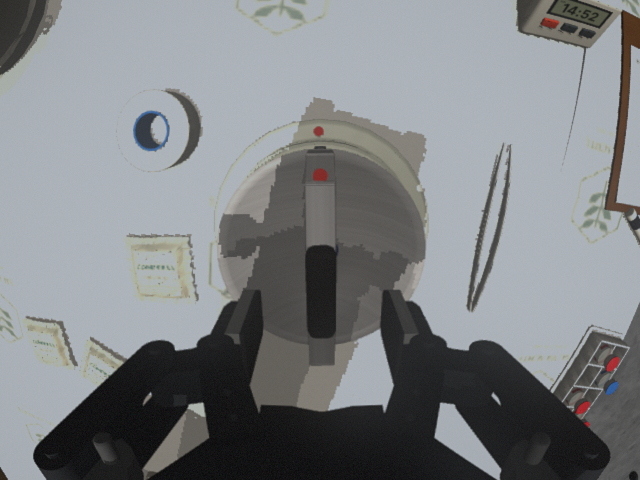

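Handle (column 321) is centred between the jaws (260–382). Closing.

```bash
python3 -m inch '[0,0,-2,0,0,0,30, 0,0,-2,0,0,0,10, 0,0,-2,0,0,0,5, 0,0,-2,0,0,0,5, 0,0,-2,0,0,0,5, 0,0,-2,0,0,0,5, 0,0,-2,0,0,0,5, 0,0,-2,0,0,0,5]'; python3 -c "
from h import *
o=bot.get_obs();print(o['eef_pos'],o['tool_rot'],o['ft_force'],o['ft_torque'])"
```

```text
clock: 4.08
eef_pos: [0.4567, -0.064, 0.1083]
tool_rot: [0.996, 0.095, -0.0, -0.0]
ft_force: [0.2, 0.2, -0.0]
grip_width: 0.0043
grasp_force: 0.0
[ 0.45670652 -0.06401192  0.10827632] [ 9.95500236e-01  9.47590522e-02 -4.47919416e-05 -2.62254744e-05] [ 0.21469752  0.20800237 -0.00804774] [0.01717321 0.0374638  0.03159225]
```

```bash
python3 - <<'E'
from h import *
w=bot.camera("wrist");s=bot.camera("scene");cv2.imwrite("pics/s3.png",s)
a=np.zeros((600,800,3),np.uint8);a[:360,:480]=cv2.resize(w,(480,360));a[:,480:]=cv2.resize(s[180:360,220:316],(320,600),interpolation=cv2.INTER_CUBIC);cv2.imwrite("pics/c3.png",a)
E
```

```text
(no output)
```

View pics/c3.png

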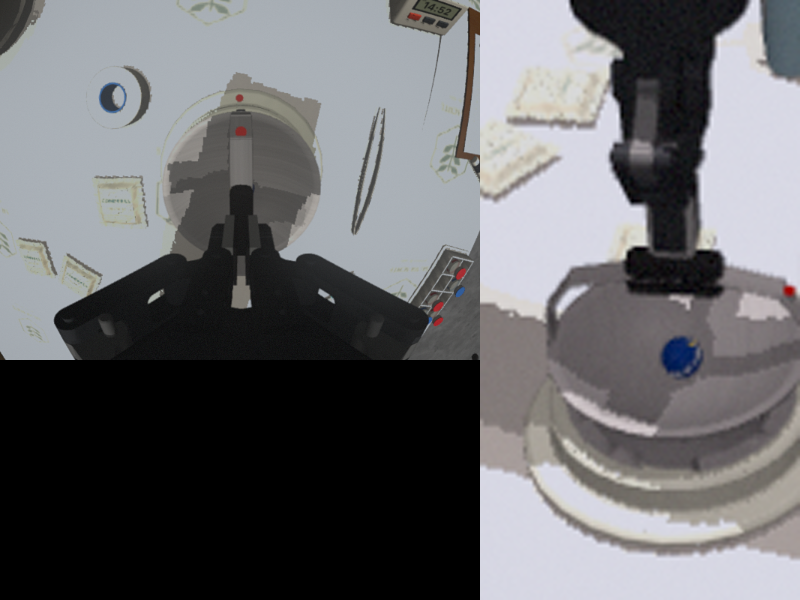

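```bash
python3 - <<'E'
from h import *
np.set_printoptions(precision=4,suppress=True)
i=bot.camera_info("wrist");K=np.array(i["intrinsics"]);H=np.array(i["hand_eye"]);print(K,H)
o=bot.get_obs();Rm=R.from_quat(o['tool_rot']).as_matrix();p=np.array([.4572,-.0644,.111])
def proj(X,p=p):
    c=H[:3,:3].T@(Rm.T@(X-p)-H[:3,3]);th=np.arctan2(np.hypot(c[0],c[1]),c[2]);n=c[:2]/np.hypot(c[0],c[1])
    return K[:2,2]+np.array([K[0,0],K[1,1]])*n*th
c=np.array([.457,-.0635]);a=.195;u=np.array([np.cos(a),np.sin(a)])
for nm,d,z in(("foot red 319,131",.072,.012),("grip front 321,247",.023,.1165),("grip back 321,338",-.023,.1165),("rim + strap ~320,150",.06,.0615)): print(nm,proj(np.r_[c+d*u,z]))
print("tip",proj(p+Rm@[0,0,.022]), proj(p+Rm@[0,.0255,.012]))
i=bot.camera_info("scene");Ks=np.array(i["intrinsics"]);T=np.array(i["camera_from_world"])
for z in(.086,.1055,.1165,.13):
    q=T[:3]@np.r_[.4567,-.064,z,1];q=Ks@q;print(z,q[:2]/q[2])
E
```

```text
[[371.6483   0.     321.3072]
 [  0.     371.6483 234.5487]
 [  0.       0.       1.    ]] [[ 0.0009 -0.9529 -0.3034  0.0785]
 [ 1.      0.0007  0.0007  0.0003]
 [-0.0005 -0.3034  0.9529 -0.156 ]
 [ 0.      0.      0.      1.    ]]
foot red 319,131 [318.741  129.5318]
grip front 321,247 [317.8712 251.4377]
grip back 321,338 [318.6441 340.6336]
rim + strap ~320,150 [318.2832 153.4548]
tip [320.4008 274.428 ] [371.3111 282.2625]
0.086 [279.8541 270.1024]
0.1055 [279.2937 260.5841]
0.1165 [278.97   255.0878]
0.13 [278.5652 248.2129]
```

```bash
python3 - <<'E'
from h import *
w=bot.camera("wrist");s=cv2.imread("pics/s3.png")
g=lambda im:(255*(im/255.)**.4).astype(np.uint8)
a=np.zeros((600,800,3),np.uint8);a[:,:400]=cv2.resize(g(w[220:370,270:370]),(400,600),interpolation=cv2.INTER_CUBIC);a[:,400:]=cv2.resize(g(s[180:300,240:320]),(400,600),interpolation=cv2.INTER_CUBIC);cv2.imwrite("pics/c4.png",a)
E
```

```text
(no output)
```

View pics/c4.png

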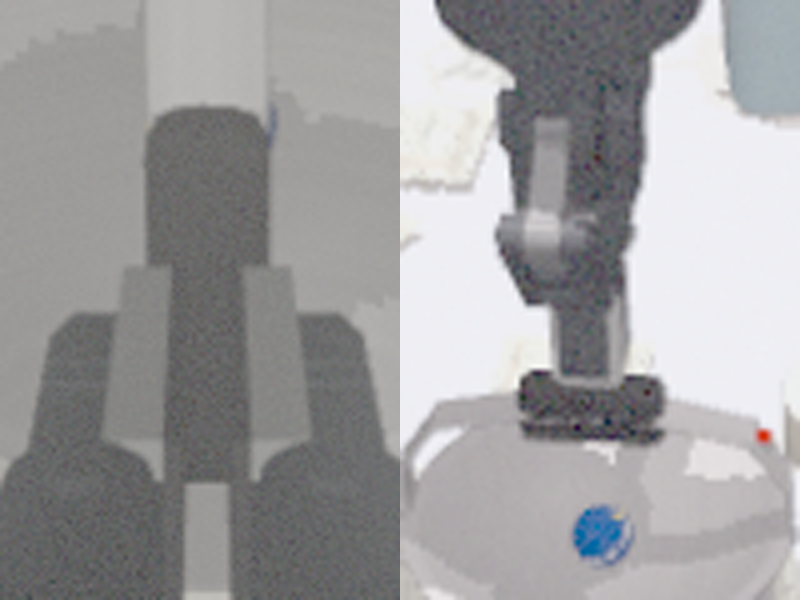

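```bash
cat >> h.py <<'E'
def wray(uv,o):
    i=bot.camera_info("wrist");K=np.array(i["intrinsics"]);H=np.array(i["hand_eye"]);Rm=R.from_quat(o['tool_rot']).as_matrix()
    p=np.array([(uv[0]-K[0,2])/K[0,0],(uv[1]-K[1,2])/K[1,1]]);th=np.hypot(*p)
    return o['eef_pos']+Rm@H[:3,3],Rm@H[:3,:3]@np.r_[p/th*np.sin(th),np.cos(th)]
E
python3 - <<'E'
from h import *
np.set_printoptions(precision=4,suppress=True)
o=bot.get_obs();Rm=R.from_quat(o['tool_rot']).as_matrix();print(o['eef_pos'],o['grip_width'])
for wu,su in(((331,287),(284,256)),((345,287),(284,257)),((345,287),(284,255))):
    X=tri(wray(wu,o),ray("scene",su));print(X,'tool',Rm.T@(X-o['eef_pos']))
# wrist pixels of handle -> in tool plane
for uv in((312,287),(331,287),(301,287),(345,287)):
    c,d=wray(uv,o);c=Rm.T@(c-o['eef_pos']);d=Rm.T@d
    t=(.011-c[0])/d[0];print(uv,c+t*d)
E
```

```text
[ 0.4567 -0.064   0.1083] 0.004165153861222673
[ 0.466  -0.067   0.1191] tool [ 0.0086  0.0046 -0.0108]
[ 0.4682 -0.0725  0.1218] tool [ 0.0097  0.0105 -0.0136]
[ 0.4689 -0.072   0.125 ] tool [ 0.0104  0.0101 -0.0168]
(312, 287) [ 0.011  -0.0034 -0.016 ]
(331, 287) [ 0.011   0.0045 -0.016 ]
(301, 287) [ 0.011 -0.008 -0.016]
(345, 287) [ 0.011   0.0103 -0.016 ]
```

The brightened crop shows the finger ends at wrist row ~287 and scene row ~256: they sit on top of the handle's top edge. The fingertips are really some 35 mm higher than the stated TCP offset suggests, so the jaws closed above the handle. Open, lower by 33 mm, and look.

```bash
python3 -m inch '[0,0,0,0,0,0,55, 0,0,0,0,0,0,55, 0,0,0,0,0,0,55, 0,0,0,0,0,0,55, 0,0,-8,0,0,0,55, 0,0,-16,0,0,0,55, 0,0,-24,0,0,0,55, 0,0,-24,0,0,0,55]' && python3 -m inch '[0,0,-5,0,0,0,55, 0,0,-9,0,0,0,55, 0,0,-9,0,0,0,55]'; python3 - <<'E'
from h import *
w=bot.camera("wrist");s=bot.camera("scene")
g=lambda im:(255*(im/255.)**.5).astype(np.uint8)
a=np.zeros((600,800,3),np.uint8);a[:,:400]=cv2.resize(g(w[210:390,260:380]),(400,600),interpolation=cv2.INTER_CUBIC);a[:,400:]=cv2.resize(g(s[200:320,240:320]),(400,600),interpolation=cv2.INTER_CUBIC);cv2.imwrite("pics/c5.png",a)
E
```

```text
clock: 4.9
eef_pos: [0.4549, -0.0638, 0.082]
tool_rot: [0.996, 0.095, -0.002, -0.0]
ft_force: [0.0, 0.1, 0.6]
grip_width: 0.0468
grasp_force: 0.0
clock: 5.15
eef_pos: [0.4561, -0.0639, 0.0744]
tool_rot: [0.995, 0.095, -0.001, -0.0]
ft_force: [-0.4, -0.4, 0.1]
grip_width: 0.0467
grasp_force: 0.0
```

View pics/c5.png

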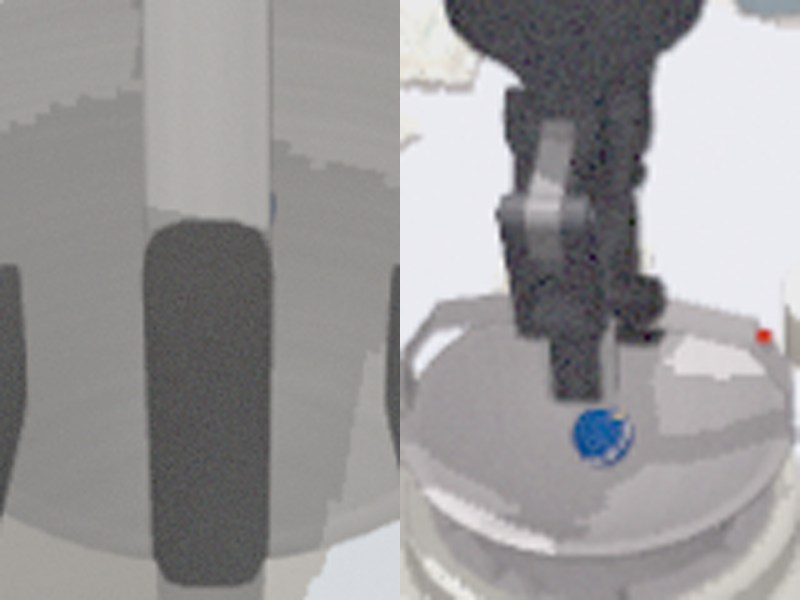

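The near finger now reaches below the handle in the scene view (tip at about (275,280)); the handle is still centred in the jaws. Close.

```bash
python3 -m inch '[0,0,0,0,0,0,5, 0,0,0,0,0,0,5, 0,0,0,0,0,0,5, 0,0,0,0,0,0,5, 0,0,0,0,0,0,5, 0,0,0,0,0,0,5]'; python3 - <<'E'
from h import *
o=bot.get_obs();print(o['eef_pos'],o['ft_force'],o['ft_torque'])
w=bot.camera("wrist");s=bot.camera("scene")
g=lambda im:(255*(im/255.)**.4).astype(np.uint8)
a=np.zeros((600,800,3),np.uint8);a[:,:400]=cv2.resize(g(w[210:390,260:380]),(400,600),interpolation=cv2.INTER_CUBIC);a[:,400:]=cv2.resize(g(s[200:320,240:320]),(400,600),interpolation=cv2.INTER_CUBIC);cv2.imwrite("pics/c6.png",a)
E
```

```text
clock: 5.75
eef_pos: [0.4571, -0.0641, 0.0757]
tool_rot: [0.996, 0.095, 0.0, 0.0]
ft_force: [-0.4, 0.2, 3.2]
grip_width: 0.0128
grasp_force: 59.8
[ 0.45708476 -0.06412943  0.07572083] [-0.36184403  0.15933433  3.21202385] [-0.01552889  0.12955375  0.01103392]
```

View pics/c6.png

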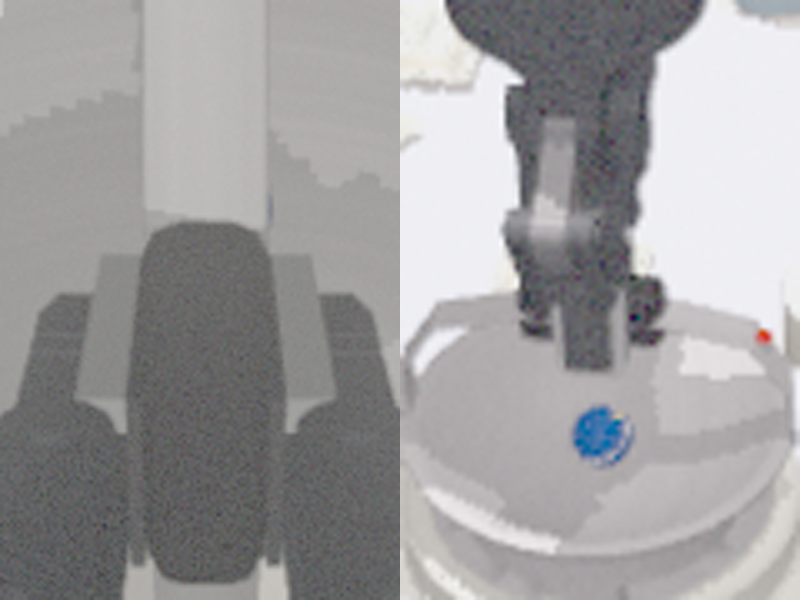

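Grip holds the handle centrally (59.8 N). Press down.

```bash
python3 -m inch '[0,0,-1,0,0,0,5, 0,0,-2,0,0,0,5, 0,0,-3,0,0,0,5, 0,0,-4,0,0,0,5, 0,0,-5,0,0,0,5, 0,0,-5.5,0,0,0,5, 0,0,-5.5,0,0,0,5]'
```

```text
clock: 6.43
eef_pos: [0.4572, -0.0641, 0.0703]
tool_rot: [0.996, 0.095, 0.001, 0.0]
ft_force: [-1.0, -0.8, 7.9]
grip_width: 0.0129
grasp_force: 60.6
```

```bash
python3 -m inch '[0,0,-0.5,0,0,0,5, 0,0,-0.5,0,0,0,5, 0,0,-0.5,0,0,0,5]';python3 -m inch '[0,0,-0.7,0,0,0,5, 0,0,-0.7,0,0,0,5, 0,0,-0.7,0,0,0,5]'
```

```text
clock: 6.68
eef_pos: [0.4572, -0.0641, 0.0699]
tool_rot: [0.996, 0.095, 0.001, 0.0]
ft_force: [-0.6, 0.6, 7.2]
grip_width: 0.0131
grasp_force: 60.6
clock: 6.93
eef_pos: [0.4572, -0.0641, 0.0693]
tool_rot: [0.996, 0.095, 0.001, 0.0]
ft_force: [-1.5, -0.3, 9.1]
grip_width: 0.0132
grasp_force: 60.7
```

```bash
python3 -m inch '[0,0,-0.5,0,0,0,5, 0,0,-0.5,0,0,0,5, 0,0,-0.5,0,0,0,5]';python3 -m inch '[0,0,-0.5,0,0,0,5, 0,0,-0.5,0,0,0,5, 0,0,-0.5,0,0,0,5]'
```

```text
clock: 7.18
eef_pos: [0.4572, -0.0641, 0.0693]
tool_rot: [0.996, 0.095, 0.001, 0.0]
ft_force: [-2.5, 1.0, 12.1]
grip_width: 0.0133
grasp_force: 61.3
clock: 7.43
eef_pos: [0.4572, -0.0642, 0.0692]
tool_rot: [0.996, 0.095, 0.001, 0.0]
ft_force: [-4.4, 1.1, 15.0]
grip_width: 0.0129
grasp_force: 61.8
```

Bottomed (force rising without travel). Ease 1.2 mm and turn in steps.

```bash
python3 -m inch '[0,0,1.2,0,0,0,5, 0,0,1.2,0,0,0.03,5, 0,0,1.2,0,0,0.07,5, 0,0,1.2,0,0,0.12,5, 0,0,1.2,0,0,0.17,5, 0,0,1.2,0,0,0.21,5, 0,0,1.2,0,0,0.24,5, 0,0,1.2,0,0,0.24,5]';python3 -c "
from h import *
o=bot.get_obs();print(o['ft_force'],o['ft_torque'],o['joint_pos'],(R.from_quat(o['tool_rot'])).as_matrix()[:2,0])"
```

```text
clock: 8.1
eef_pos: [0.4577, -0.064, 0.0697]
tool_rot: [0.977, 0.214, 0.001, 0.0]
ft_force: [0.0, -0.1, 8.4]
grip_width: 0.013
grasp_force: 60.6
[ 0.02526968 -0.10983661  8.39892886] [ 0.10128767  0.23895189 -0.00071815] [-1.39235987e-01  2.90625297e-01 -3.44113807e-01  9.33865908e-01
  4.29026140e-04  2.57169489e+00] [0.90868716 0.41747255]
```

```bash
python3 -m inch '[0,0,0,0,0,0.03,5, 0,0,0,0,0,0.09,5, 0,0,0,0,0,0.16,5, 0,0,0,0,0,0.23,5, 0,0,0,0,0,0.3,5, 0,0,0,0,0,0.36,5, 0,0,0,0,0,0.4,5, 0,0,0,0,0,0.4,5]'; python3 -m inch '[0,0,0,0,0,0.03,5, 0,0,0,0,0,0.09,5, 0,0,0,0,0,0.16,5, 0,0,0,0,0,0.23,5, 0,0,0,0,0,0.3,5, 0,0,0,0,0,0.36,5, 0,0,0,0,0,0.4,5, 0,0,0,0,0,0.4,5]';python3 -c "
from h import *
o=bot.get_obs();print(o['ft_force'],o['ft_torque'],R.from_quat(o['tool_rot']).as_matrix()[:2,0])
for r in bot.camera('top') is not None and bot.spot_point('top','marble')[:1]: print(r['confidence'],atz('top',r['uv'],.046))"
```

```text
clock: 8.77
eef_pos: [0.458, -0.064, 0.0697]
tool_rot: [0.915, 0.404, 0.001, 0.0]
ft_force: [0.3, 0.8, 8.2]
grip_width: 0.013
grasp_force: 60.6
clock: 9.43
eef_pos: [0.458, -0.0639, 0.0697]
tool_rot: [0.816, 0.577, 0.001, 0.001]
ft_force: [-0.4, 0.4, 8.2]
grip_width: 0.0133
grasp_force: 60.6
[-0.41519914  0.37595144  8.1609489 ] [ 0.16415094  0.1546551  -0.0180864 ] [0.33317528 0.94286413]
```

```bash
python3 -m inch '[0,0,0,0,0,0.03,5, 0,0,0,0,0,0.09,5, 0,0,0,0,0,0.16,5, 0,0,0,0,0,0.23,5, 0,0,0,0,0,0.3,5, 0,0,0,0,0,0.36,5, 0,0,0,0,0,0.4,5, 0,0,0,0,0,0.4,5]'; python3 -m inch '[0,0,0,0,0,0.02,5, 0,0,0,0,0,0.05,5, 0,0,0,0,0,0.08,5, 0,0,0,0,0,0.09,5, 0,0,0,0,0,0.09,5]';python3 -c "
from h import *
o=bot.get_obs();m=R.from_quat(o['tool_rot']).as_matrix();print(o['ft_force'],o['ft_torque'],np.arctan2(m[1,0],m[0,0]))"
```

```text
clock: 10.2
eef_pos: [0.458, -0.0639, 0.0698]
tool_rot: [0.685, 0.728, 0.001, 0.001]
ft_force: [-0.7, 0.8, 8.8]
grip_width: 0.0133
grasp_force: 60.6
clock: 10.62
eef_pos: [0.458, -0.0639, 0.0697]
tool_rot: [0.652, 0.758, 0.001, 0.001]
ft_force: [-0.4, 0.5, 8.5]
grip_width: 0.0133
grasp_force: 60.6
[-0.4167012   0.45571858  8.54837505] [ 0.16376585  0.16294803 -0.06615667] 1.7199825825107318
```

```bash
cat > st.py <<'E'
from h import *
o=bot.get_obs();m=R.from_quat(o['tool_rot']).as_matrix();print("T",o['ft_torque'],"yaw",np.arctan2(m[1,0],m[0,0]))
E
python3 -m inch '[0,0,0,0,0,0.015,5, 0,0,0,0,0,0.03,5, 0,0,0,0,0,0.03,5]'; python3 st.py; python3 -m inch '[0,0,0,0,0,0.01,5, 0,0,0,0,0,0.02,5, 0,0,0,0,0,0.02,5]'; python3 st.py
```

```text
clock: 10.87
eef_pos: [0.458, -0.0639, 0.0698]
tool_rot: [0.641, 0.768, 0.001, 0.001]
ft_force: [-0.3, 0.3, 7.9]
grip_width: 0.0133
grasp_force: 60.6
T [ 0.14685201  0.07636084 -0.06738133] yaw 1.750123518353472
clock: 11.12
eef_pos: [0.458, -0.0639, 0.0698]
tool_rot: [0.633, 0.774, 0.001, 0.001]
ft_force: [-0.1, 1.2, 8.1]
grip_width: 0.0127
grasp_force: 60.6
T [ 0.18581238  0.1560485  -0.12568994] yaw 1.7700048729624287
```

```bash
python3 -m inch '[0,0,0,0,0,0.01,5, 0,0,0,0,0,0.02,5, 0,0,0,0,0,0.02,5]'; python3 st.py; python3 -m inch '[0,0,0,0,0,0.01,5, 0,0,0,0,0,0.02,5, 0,0,0,0,0,0.02,5]'; python3 st.py
```

```text
clock: 11.37
eef_pos: [0.4577, -0.064, 0.0697]
tool_rot: [0.626, 0.78, 0.001, 0.001]
ft_force: [-1.0, 0.1, 8.8]
grip_width: 0.0128
grasp_force: 60.8
T [ 0.11626558  0.29868167 -0.3875361 ] yaw 1.7890466012338408
clock: 11.62
eef_pos: [0.4572, -0.0642, 0.0697]
tool_rot: [0.618, 0.786, 0.0, 0.001]
ft_force: [-2.7, 0.6, 10.2]
grip_width: 0.0132
grasp_force: 61.1
T [ 0.05112234  0.4805437  -0.56704152] yaw 1.8081702157185209
```

Against the stop. Ease back slightly and lift gently.

```bash
python3 -m inch '[0,0,0,0,0,-0.02,5, 0,0,0,0,0,-0.03,5, 0,0,1,0,0,-0.03,5, 0,0,3,0,0,-0.03,5, 0,0,5,0,0,-0.03,5, 0,0,7,0,0,-0.03,5, 0,0,8,0,0,-0.03,5, 0,0,8,0,0,-0.03,5]'; python3 st.py
```

```text
clock: 12.28
eef_pos: [0.4571, -0.0642, 0.0769]
tool_rot: [0.63, 0.777, 0.0, 0.0]
ft_force: [1.4, -2.5, 1.8]
grip_width: 0.0131
grasp_force: 59.7
T [-0.16898631 -0.21587609  0.00283087] yaw 1.7797256025091863
```

```bash
python3 -m inch '[0,0,1,0,0,0,5, 0,0,3,0,0,0,5, 0,0,5,0,0,0,5, 0,0,7,0,0,0,5, 0,0,9,0,0,0,5, 0,0,11,0,0,0,5, 0,0,12,0,0,0,5, 0,0,12,0,0,0,5]'; python3 st.py
```

```text
clock: 12.95
eef_pos: [0.4568, -0.064, 0.089]
tool_rot: [0.629, 0.777, 0.0, 0.0]
ft_force: [0.3, 0.3, -4.2]
grip_width: 0.0132
grasp_force: 58.9
T [ 0.01239774  0.00663589 -0.06255243] yaw 1.7797963636949128
```

```bash
python3 -m inch '[0,0,1,0,0,0,5, 0,0,4,0,0,0,5, 0,0,9,0,0,0,5, 0,0,15,0,0,0,5, 0,0,22,0,0,0,5, 0,0,30,0,0,0,5, 0,0,37,0,0,0,5, 0,0,42,0,0,0,5]' && python3 -m inch '[0,0,5,0,0,0,5, 0,0,12,0,0,0,5, 0,0,20,0,0,0,5, 0,0,28,0,0,0,5, 0,0,35,0,0,0,5, 0,0,40,0,0,0,5, 0,0,43,0,0,0,5, 0,0,44,0,0,0,5]' && python3 -m inch '[0,0,0,0,0,0,5, 0,0,0,0,0,0,5, 0,0,0,0,0,0,5, 0,0,0,0,0,0,5, 0,0,0,0,0,0,5, 0,0,0,0,0,0,5, 0,0,0,0,0,0,5, 0,0,0,0,0,0,5]'; python3 - <<'E'
from h import *
w=bot.camera("wrist");s=bot.camera("scene")
for n in("marble","dish_hollow","dish_grip","dish"):
    for r in bot.spot_point("scene",n)[:1]:
        z={"marble":.153,"dish_hollow":.143,"dish_grip":.206,"dish":.121}[n];print(n,r["confidence"],r["uv"],atz("scene",r["uv"],z))
a=np.zeros((480,800,3),np.uint8);a[:,:400]=cv2.resize(w,(400,300))[[*range(300)]+[0]*180];a[:,400:]=cv2.resize(s[140:332,200:360],(400,480));cv2.imwrite("pics/c7.png",a)
E
```

```text
clock: 13.62
eef_pos: [0.4574, -0.0641, 0.1322]
tool_rot: [0.629, 0.777, 0.0, 0.001]
ft_force: [0.7, -0.3, -3.2]
grip_width: 0.0135
grasp_force: 58.9
clock: 14.28
eef_pos: [0.4571, -0.0641, 0.1755]
tool_rot: [0.629, 0.777, 0.0, 0.0]
ft_force: [0.2, -0.3, -4.0]
grip_width: 0.0132
grasp_force: 58.9
clock: 14.95
eef_pos: [0.4567, -0.064, 0.1747]
tool_rot: [0.629, 0.777, -0.0, -0.0]
ft_force: [-0.6, -0.7, -3.3]
grip_width: 0.0129
grasp_force: 58.9
marble 0.51 [275.1, 236.9] [ 0.45336587 -0.06690961  0.153     ]
dish_hollow 0.59 [274.9, 245.4] [ 0.45531401 -0.07459264  0.143     ]
dish_grip 0.81 [271.9, 206.5] [ 0.4507667  -0.06539572  0.206     ]
dish 0.9 [277.4, 255.7] [ 0.45698697 -0.07130325  0.121     ]
```

View pics/c7.png

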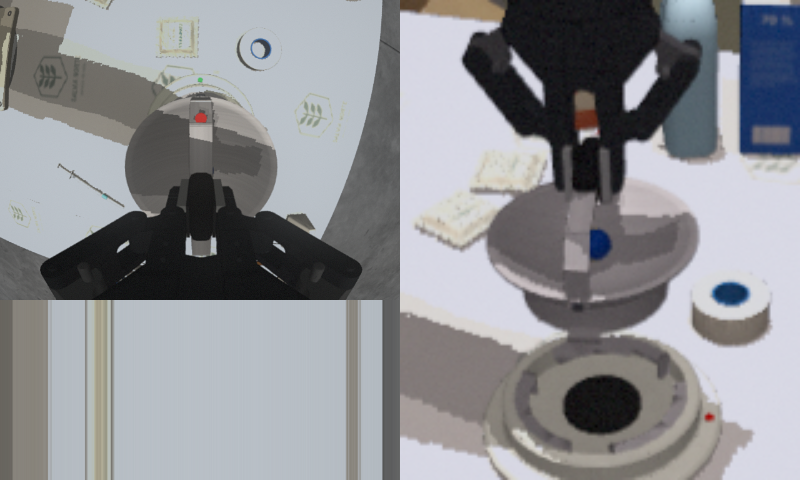

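The dish hangs level and clear of the base, with the marble (crop (599,245)) in its middle. I'll hold briefly and hand in.

```bash
python3 -m inch '[0,0,0,0,0,0,5, 0,0,0,0,0,0,5, 0,0,0,0,0,0,5, 0,0,0,0,0,0,5, 0,0,0,0,0,0,5, 0,0,0,0,0,0,5, 0,0,0,0,0,0,5, 0,0,0,0,0,0,5]'; python3 -c "
from workcell import bot
print(bot.job_done())"
```

```text
clock: 15.92
eef_pos: [0.4567, -0.064, 0.1748]
tool_rot: [0.629, 0.777, -0.0, 0.0]
ft_force: [0.1, -0.3, -3.4]
grip_width: 0.0131
grasp_force: 58.9
the job is handed in; nothing more can be done
None
```

I handed the job in at about 16 s, but no verdict came back: the dish was unlocked and held level and still about 10 cm above its base with the marble in the middle, the forceps, gauze and tape were left alone, and my first grip closed just above the handle, so I lowered the jaws and gripped again.

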